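Lock a scraper in its honing clamp: find the spanner that fits

ROBOT

A 6-joint arm with a two-finger parallel gripper is mounted at the origin on the work surface. World frame = base frame: x ahead of the robot, y to its left, z up, the work surface at z = 0. Lengths are in m, angles in rad, forces in N, time in s.
With the tool pointing down it reaches from about 0.325 to 0.775 m from the base axis. Payload 5.5 kg.
Tool frame: the origin (TCP) lies at the very end of the fingers, on their centre line; the grasp point (between the pads) lies 19 mm behind it; z points along the fingers, y is the line along which they close (so a half turn about z gives the same grasp; the last joint's range is limited). The gripper opens to 88 mm and grips with 3 to 60 N. Pads are 20 mm wide; open, the fingers measure 115 mm over their backs; the gripper's body (75 mm by 178 mm) begins 61 mm behind the grasp point.
Start: joints at [1.188, 0.091, 1.231, -0, 1.82, -0.057], TCP at [0.192, 0.568, 0.223] pointing down, gripper open.
Joint ranges: [-2.87, 2.87], [-0.86, 2.18], [0.17, 2.46], [-1.51, 4.65], [0.06, 2.69], [-2.65, 2.65]. Speed limits (rad/s): [2.57, 2.57, 3.01, 3.14, 3.14, 3.14].

INTERFACE

Orientations are given as a unit quaternion [w, x, y, z].
In Python, from rig import ctrl gives the robot as it stands.
- The arm moves only by the tool arm_command, never from a script. Its argument "plan" is a list of rows, each a list of 6 numbers: the shift along the world's x, y, z in m, then the turn, a rotation vector about the world's x, y, z in degrees. In form: [[x, y, z, wx, wy, wz], ...]. A call has 1 to 5 rows; each row shifts and turns the commanded pose from where the row before left it; what a row does not reach is not made up. A row lasts 1/10 s, in which the tool goes at most 50 mm and 8.59 degrees, less where a joint would pass 70% of its speed; a pose out of reach is approached as far as the arm can. A call with a gripper value outside its range is refused whole. "claw" is the closure, from -1 (fully open) to 1 (shut), set as the call begins (left out, the last holds). The fingers move at their own pace and stop on an object; the grip force is fixed at half the most. Time passes only in rows, so rows that do not move let the fingers close. It gives the time, the measured TCP pose, the force, the opening and the grip force at its end, in the units of the state.
- ctrl.read_state(): the state, without advancing time (a new reading comes with each control period).
- ctrl.read_camera(name): name is "scene" or "top"; returns the picture (400x640x3 uint8, red, green, blue); there is no depth.
- ctrl.calibration(name): a dict with "intrinsics" (3x3 intrinsics, pixels), "R" (3x3) and "t" (3): a world point X has camera coordinates R X + t. Camera axes: x right, y down, z forward; pixel columns grow to the right and rows downward; lengths in m; the calibration is good to about 2 mm. A picture is of the moment at which its call begins. calibration takes no time and is no camera call.
- ctrl.job_done(): hands the job in; it is judged then, once.
The state is a dict: "time_s": time; "q": joint angles; "dq": joint speeds; "effort": joint torques, N m; "ee_pos": TCP position; "orientation": TCP orientation; "force": force on the tool from outside, world axes, zero at the start; "torque": the same for the moment, N m; "gripper_width": finger opening in m; "finger_force": force on a finger pad.
Only numpy, scipy, OpenCV 4.12 (cv2) and the standard library are available. Lean on these libraries where they do the work, as an engineer would, in place of code of your own. Each camera call takes 0.05 s, during which the arm holds its last target. There are 200 camera calls.

TASK

Slide the scraper, blade first, flat along the bench and fully home into the slot of the green clamp, until the dark bolster of its handle stops at the slot's mouth. Then find out which of the three box spanners fits the hex nut on top of the clamp (the smallest one that goes over it; a larger one would go on loosely), leave the two others standing upright on the bench, and finish holding the one that fits in the gripper, upright and pushed fully down over the nut: do not let go of it. Leave the pincushion and the thread spool where they are.

Things in the scene. Friction and masses are not known exactly. Their poses are not given: they have to be found in the camera images.
- scraper: flat scraper lying on the bench: steel blade 40 mm wide, 4 mm thick, x = +3 to +75 mm; dark steel bolster 34 wide, 22 high, x = -5 to +5 mm; dark wooden handle 24 wide, 22 high, x = -90 to -5 mm. Underside flat. About 110 to 225 g. Origin: underside, middle of the bolster; x towards the blade's edge, z up.
- clamp: green steel bridge fixed to the bench, 50 mm deep (x), 96 mm wide (y), top at 21 mm, with a slot 47 mm wide, 9 mm high right through it along x at bench level. Origin: centre of its footprint; x points from the mouth into the slot, away from the robot. When the scraper is home its origin is at x = -30 mm here and the blade sticks out 20 mm behind.
- slot_mouth (a point): middle of the slot's mouth at bench level, on the clamp's front face (25 mm before its origin), axes as the clamp's.
- clamp_seat (a point): centre of the clamp's top face, 21 mm above the bench, where the nut sits; a spanner fully down has its rim on this face.
- nut_a: brass hex nut, fixed (cannot turn), 15 mm tall, stud end 3 mm above it. The three nuts differ: 15 to 26 mm across flats, one per spanner (3 mm under its opening), top 4 mm tapered; which is which is not told. One of them, varying, sits on the clamp, two are spares on the strip. Origin: centre of its underside; x is normal to a flat.
- nut_b: brass hex nut, fixed (cannot turn), 15 mm tall, stud end 3 mm above it. The three nuts differ: 15 to 26 mm across flats, one per spanner (3 mm under its opening), top 4 mm tapered; which is which is not told. One of them, varying, sits on the clamp, two are spares on the strip. Origin: centre of its underside; x is normal to a flat.
- nut_c: brass hex nut, fixed (cannot turn), 15 mm tall, stud end 3 mm above it. The three nuts differ: 15 to 26 mm across flats, one per spanner (3 mm under its opening), top 4 mm tapered; which is which is not told. One of them, varying, sits on the clamp, two are spares on the strip. Origin: centre of its underside; x is normal to a flat.
- spanner_red: box spanner, upright, opening down, 140 g: steel hex tube 26 mm across outer flats, 34 mm tall, with a hex opening 18 mm across flats, 24 mm deep, in its underside; above it a red square grip, 16 x 16 mm, from 34 to 70 mm height. Origin: centre of the lower rim; z up its axis; x is normal to a flat of the hexagon and to a side of the grip, y to the grip's other sides.
- spanner_yellow: box spanner, upright, opening down, 140 g: steel hex tube 31.5 mm across outer flats, 34 mm tall, with a hex opening 23.5 mm across flats, 24 mm deep, in its underside; above it a yellow square grip, 16 x 16 mm, from 34 to 70 mm height. Origin: centre of the lower rim; z up its axis; x is normal to a flat of the hexagon and to a side of the grip, y to the grip's other sides.
- spanner_blue: box spanner, upright, opening down, 140 g: steel hex tube 37 mm across outer flats, 34 mm tall, with a hex opening 29 mm across flats, 24 mm deep, in its underside; above it a blue square grip, 16 x 16 mm, from 34 to 70 mm height. Origin: centre of the lower rim; z up its axis; x is normal to a flat of the hexagon and to a side of the grip, y to the grip's other sides.
- pincushion: yellow dome pincushion, 72 mm across, 36 mm high, loose; a bystander. Origin: centre of its underside.
- spool: red thread spool with wooden ends, 36 mm across, 38 mm high, loose, upright; a bystander. Origin: centre of its underside.
- strip: wooden strip fixed to the bench, 45 x 120 mm, 21 mm high, carrying the two spare nuts; a bystander. Origin: centre of its underside.

How it is judged:
By the outcome, as a careful person would: the job done as asked, in the order asked, and still so for the second after the job is handed in, while the arm keeps its last pose, push and grip.
It also fails if it takes over 72 s, if anything falls off the work surface, if the arm or the gripper's body presses on something with over 40 N, if the wrist force passes 120 N, or if a joint passes its speed limit or range.

## Working session

There is one attempt and no reset: what is moved stays moved. The work goes in short steps, Python scripts to look and compute and a tool call to move; the robot and the scene stay as the last step left them, time stands still between calls to the robot, and variables do not carry over. Pictures are saved under pics/ and viewed, at most 10 in all, crops included, and the job is handed in when it is done.

Besides the shell and the picture viewer there is one more tool, called after "Emit:" as name(argument=value, ...) on one line, values as JSON. arm_command: Moves the arm, as the interface text tells. Its arguments: {"type":"object","properties":{"plan":{"type":"array","items":{"type":"array","items":{"type":"number"}}},"claw":{"type":"number"}},"required":["plan"]}

```bash
mkdir -p pics; ls; python3 - <<'E'
from rig import ctrl
import cv2,numpy as np
for n in("scene","top"):
    im=ctrl.read_camera(n); cv2.imwrite(f"pics/{n}0.png",im[:,:,::-1])
    c=ctrl.calibration(n); R=np.array(c["R"]);print(n,np.round(c["intrinsics"],1).tolist(),np.round(-R.T@np.array(c["t"]),3),np.round(R,3).tolist())
s=ctrl.read_state();print(s)
E
```

```text
pics
scene [[509.5, 0.0, 313.6], [0.0, 509.5, 206.9], [0.0, 0.0, 1.0]] [ 1.42  -0.146  0.805] [[0.156, 0.988, 0.002], [0.667, -0.104, -0.738], [-0.728, 0.117, -0.675]]
top [[496.7, 0.0, 317.1], [0.0, 496.7, 194.1], [0.0, 0.0, 1.0]] [ 0.387 -0.033  1.186] [[0.025, -0.999, -0.021], [-0.984, -0.021, -0.178], [0.178, 0.025, -0.984]]
{'time_s': 0.1, 'q': array([ 1.18825278e+00,  9.18026039e-02,  1.23174291e+00, -5.24425560e-05,
        1.81982141e+00, -5.66880528e-02]), 'dq': array([-0.00054746, -0.00311162, -0.00289831, -0.00032013, -0.00017949,
        0.00059217]), 'effort': array([ 2.39413523e-03, -4.47857308e+01, -4.07568276e+01,  6.99915178e-02,
        2.84238771e-02, -1.00355637e-04]), 'ee_pos': array([0.19198316, 0.56817331, 0.22162131]), 'orientation': array([-1.68458257e-04,  1.62214161e-01,  9.86755177e-01, -8.71361890e-04]), 'force': array([ 0.23406835,  0.07526674, -0.08882981]), 'torque': array([ 0.00551355,  0.07098631, -0.0094405 ]), 'finger_force': 0.0, 'gripper_width': 0.08785542988270037}
```

View pics/scene0.png

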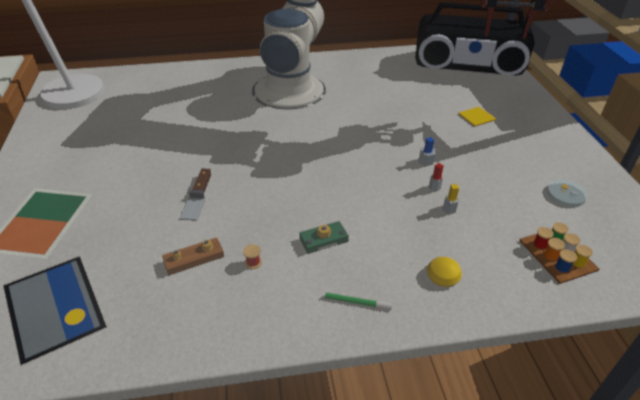

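View pics/top0.png

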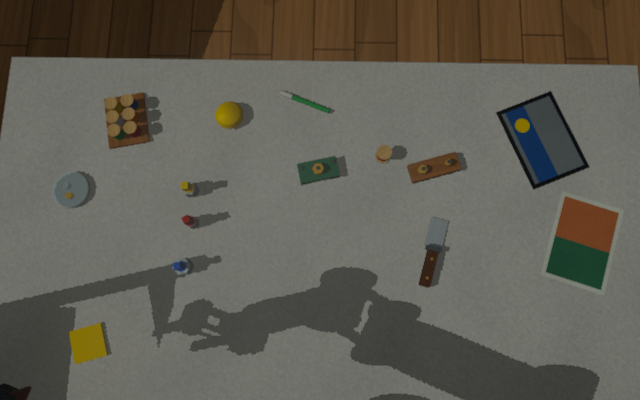

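The scene view shows the scraper (200,193), clamp (324,236), strip (193,255), spool (253,256), pincushion (445,271), and the spanners blue (428,148), red (437,177) and yellow (453,197). In the top view these are scraper (433,250), clamp (319,169), spool (384,153), strip (434,167), pincushion (229,115), and spanners at (181,266), (188,220) and (188,187).

```bash
cat > h.py <<'E'
import cv2,numpy as np
from rig import ctrl
C={n:ctrl.calibration(n) for n in("scene","top")}
def K(n):return [np.array(C[n][k],float) for k in("intrinsics","R","t")]
def proj(n,X):
    k,R,t=K(n);p=(R@np.atleast_2d(X).T).T+t;p=p@k.T;return p[:,:2]/p[:,2:]
def ray(n,uv):
    k,R,t=K(n);uv=np.atleast_2d(np.array(uv,float));d=np.c_[uv,np.ones(len(uv))]@np.linalg.inv(k).T@R
    return -R.T@t,d/np.linalg.norm(d,axis=1,keepdims=True)
def plane(n,uv,z):
    o,d=ray(n,uv);return o+d*((z-o[2])/d[:,2:])
def tri(us,ut):
    A=np.zeros((3,3));b=np.zeros(3);L=[]
    for n,u in(("scene",us),("top",ut)):
        o,d=ray(n,u);M=np.eye(3)-np.outer(d[0],d[0]);A+=M;b+=M@o;L.append((M,o))
    X=np.linalg.solve(A,b);return X,[np.linalg.norm(M@(X-o)) for M,o in L]
def cam(n,save=None):
    im=ctrl.read_camera(n)[:,:,::-1].copy()
    if save:cv2.imwrite(save,im)
    return im
def mask(im,h0,h1,smin,vmin,roi,vmax=255):
    x0,y0,x1,y1=roi;hsv=cv2.cvtColor(im,cv2.COLOR_BGR2HSV);m=np.zeros(im.shape[:2],np.uint8)
    H,S,V=cv2.split(hsv[y0:y1,x0:x1]);ok=((H>=h0)&(H<=h1)) if h0<=h1 else ((H>=h0)|(H<=h1))
    m[y0:y1,x0:x1]=(ok&(S>=smin)&(V>=vmin)&(V<=vmax))*255;return m
def big(m):
    c=max(cv2.findContours(m,cv2.RETR_EXTERNAL,cv2.CHAIN_APPROX_NONE)[0],key=cv2.contourArea)
    o=np.zeros_like(m);cv2.drawContours(o,[c],-1,255,-1);M=cv2.moments(o,True);return c,(M["m10"]/M["m00"],M["m01"]/M["m00"]),M["m00"]
E
python3 - <<'E'
import cv2,numpy as np
s=cv2.imread("pics/scene0.png");t=cv2.imread("pics/top0.png")
def cr(im,x,y,w,h,k):return cv2.resize(im[y:y+h,x:x+w],(400,300),interpolation=cv2.INTER_CUBIC)
a=np.vstack([np.hstack([cr(t,285,135,80,60,5),cr(t,150,170,133,100,3)]),np.hstack([cr(s,285,205,80,60,5),cr(s,400,130,107,80,3)])])
b=np.vstack([np.hstack([cr(t,390,140,80,60,5),cr(t,385,205,120,90,3)]),np.hstack([cr(s,155,225,80,60,5),cr(s,165,160,80,60,3)])])
cv2.imwrite("pics/a.png",a);cv2.imwrite("pics/b.png",b)
E
```

```text
(no output)
```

View pics/a.png

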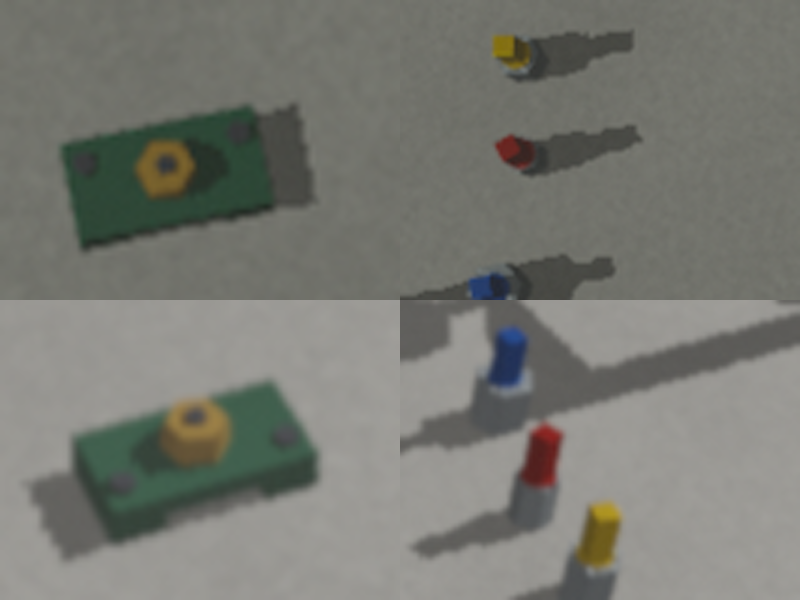

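View pics/b.png

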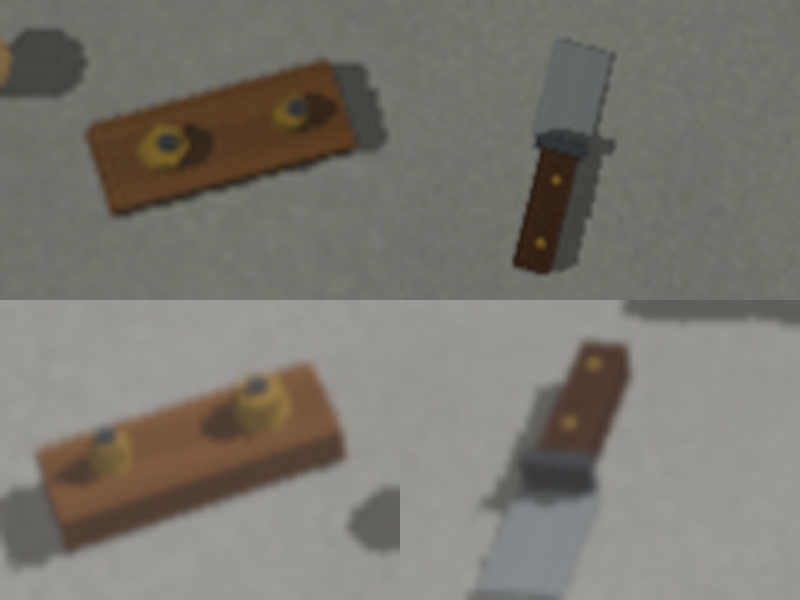

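Panel a: the clamp nut is brass, centred at about top (318,169). It looks like the largest of the three, since the spares in panel b appear at about 50 and 38 px against 58 px for the clamp nut. That points to the blue spanner. Next I measure.

```bash
cat > m.py <<'E'
from h import *
t=cv2.imread("pics/top0.png");s=cv2.imread("pics/scene0.png")
U=8
def up(im,roi):
    x0,y0,x1,y1=roi;return cv2.resize(im[y0:y1,x0:x1],None,fx=U,fy=U,interpolation=cv2.INTER_CUBIC)
def c2(c,roi): return (np.asarray(c,float)+.5)/U-.5+np.array(roi[:2])
def seg(im,roi,*a,**k):
    u=up(im,roi);m=mask(u,*a,(0,0,u.shape[1],u.shape[0]),**k);c,ce,ar=big(m);return c2(c[:,0],roi),c2(ce,roi),ar/U/U
def rect(P):
    r=cv2.minAreaRect(P[:,:2].astype(np.float32));b=cv2.boxPoints(r);e=b[1]-b[0];f=b[2]-b[1]
    if np.linalg.norm(f)>np.linalg.norm(e):e=f
    return np.round(r[0],4),np.round(np.array(r[1])*1000,1),round(float(np.degrees(np.arctan2(e[1],e[0]))%180),1)
if __name__=="__main__":
    # clamp
    for n,im,roi in(("top",t,(290,140,355,195)),("scene",s,(285,210,365,262))):
        for v in(0,70):
            c,ce,a=seg(im,roi,55,95,70,v);print("clamp",n,v,a,rect(plane(n,c,.021)))
    # nuts
    for nm,rt,rs,z in(("clamp",(300,155,338,184),(308,218,342,244),.034),("spare1",(412,158,438,180),(196,236,218,254),.034),("spare2",(440,150,460,172),(168,244,186,262),.034)):
        for n,im,roi in(("top",t,rt),("scene",s,rs)):
            c,ce,a=seg(im,roi,15,30,130 if nm=="clamp" else 150,70);P=plane(n,c,z);print("nut",nm,n,np.round(ce,2),round(a,1),np.round(plane(n,ce,z)[0],4),rect(P))
    # spanner grips
    for nm,h,rt,rs in(("red",(170,8),(175,205,205,235),(425,155,450,185)),("yellow",(20,33),(175,175,205,200),(440,180,465,205)),("blue",(100,125),(170,255,200,280),(415,132,445,160))):
        for n,im,roi in(("top",t,rt),("scene",s,rs)):
            c,ce,a=seg(im,roi,*h,120,40);print(nm,n,np.round(ce,2),round(a,1),c.min(0).round(1),c.max(0).round(1))
            r=cv2.minAreaRect(c.astype(np.float32));print(r)
    # scraper
    c,ce,a=seg(t,(410,240,450,295),0,20,90,20);print("handle",rect(plane("top",c,.022)),ce,a)
    c,ce,a=seg(s,(170,160,230,210),0,20,60,20);print("handle sc",rect(plane("scene",c,.022)),ce,a)
E
python3 m.py
```

```text
clamp top 0 727.40625 (array([ 0.6573, -0.0042]), array([49.5, 93.6]), 103.1)
clamp top 70 663.5625 (array([ 0.6585, -0.0036]), array([47.9, 94.2]), 104.5)
clamp scene 0 359.578125 (array([ 0.6638, -0.0036]), array([46.9, 92.3]), 102.9)
clamp scene 70 359.578125 (array([ 0.6638, -0.0036]), array([46.9, 92.3]), 102.9)
nut clamp top [317.59 168.19] 91.3 [ 0.6576 -0.0036  0.034 ] (array([ 0.6572, -0.0036]), array([26. , 26.5]), 91.1)
nut clamp scene [324.29 230.16] 32.1 [ 0.6643 -0.0019  0.034 ] (array([ 0.6627, -0.0025]), array([22.2, 16.9]), 82.7)
nut spare1 top [421.71 168.75] 88.0 [ 0.6611 -0.2503  0.034 ] (array([ 0.6606, -0.2502]), array([23.1, 29.9]), 148.3)Traceback (most recent call last):
  File "m.py", line 21, in <module>
    c,ce,a=seg(im,roi,15,30,130 if nm=="clamp" else 150,70);P=plane(n,c,z);print("nut",nm,n,np.round(ce,2),round(a,1),np.round(plane(n,ce,z)[0],4),rect(P))
           ~~~^^^^^^^^^^^^^^^^^^^^^^^^^^^^^^^^^^^^^^^^^^^^^
  File "m.py", line 8, in seg
    u=up(im,roi);m=mask(u,*a,(0,0,u.shape[1],u.shape[0]),**k);c,ce,ar=big(m);return c2(c[:,0],roi),c2(ce,roi),ar/U/U
                                                                      ~~~^^^
  File "h.py", line 26, in big
    c=max(cv2.findContours(m,cv2.RETR_EXTERNAL,cv2.CHAIN_APPROX_NONE)[0],key=cv2.contourArea)
ValueError: max() iterable argument is empty
```

```bash
cat > n.py <<'E'
from m import *
print("clamp corners")
P=[]
for us,ut in(((299.2,231.8),(339,175.6)),((339.6,221),(300.6,181.6)),((347.8,235.8),(296.8,164)),((306.6,246.2),(334.6,155.8))):
    X,e=tri(us,ut);P.append(X);print(X.round(4),np.round(e,4))
P=np.array(P);print("centre",P.mean(0).round(4),"ax",np.degrees(np.arctan2(*(P[1]-P[0]+P[2]-P[3])[[1,0]])),np.degrees(np.arctan2(*(P[2]-P[1]+P[3]-P[0])[[1,0]])))
# nut studs: dark blobs on brass
def dark(n,im,roi):
    u=up(im,roi);g=cv2.GaussianBlur(cv2.cvtColor(u,cv2.COLOR_BGR2HSV)[:,:,1],(0,0),3);_,_,p,_=cv2.minMaxLoc(g);return c2(p,roi)
for nm,rs,rt in(("clamp",(318,222,330,234),(312,162,324,174)),("spare1",(200,235,212,247),(416,161,430,174)),("spare2",(170,246,182,258),(442,154,456,166))):
    a,b=dark("scene",s,rs),dark("top",t,rt);X,e=tri(a,b);print("stud",nm,a,b,X.round(4),np.round(e,4))
for nm,h,rt,rs in(("red",(170,8),(175,205,205,235),(425,155,450,185)),("yellow",(20,33),(175,175,205,200),(440,180,465,205)),("blue",(100,125),(170,255,200,280),(415,132,445,160))):
    R=[]
    for n,im,roi in(("scene",s,rs),("top",t,rt)):
        c,ce,a=seg(im,roi,*h,120,40);R.append(ce);print(nm,n,np.round(ce,2),round(a,1),c.min(0).round(1),c.max(0).round(1))
    X,e=tri(*R);print("  grip ctr",X.round(4),np.round(e,4))
c,ce,a=seg(t,(410,240,450,295),0,20,90,20);print("handle",rect(plane("top",c,.022)),ce,a)
c,cs,a=seg(s,(170,160,230,210),0,20,60,20);print("handle sc",rect(plane("scene",c,.022)),cs,a,tri(cs,ce))
# nut widths scene: saturation profile, and top
for nm,n,p in(("clamp","scene",(324,231.5)),("spare1","scene",(207.5,246.5)),("spare2","scene",(177,255)),("clamp","top",(317.5,168.5)),("spare1","top",(422.5,169)),("spare2","top",(448.5,162))):
    im=s if n=="scene" else t
    q=cv2.getRectSubPix(im,(25,3),p).astype(int).mean(0)
    print(nm,n,"g-r/2:",(q[:,1]-q[:,2]*.5).round().astype(int).tolist())
E
python3 n.py
```

```text
clamp corners
[ 0.6443 -0.0543  0.0172] [0.0008 0.0008]
[0.6273 0.038  0.0197] [0.0012 0.0012]
[0.6714 0.0481 0.0159] [0.0006 0.0006]
[ 0.6923 -0.0439  0.0205] [0.0004 0.0004]
centre [ 0.6588 -0.003   0.0183] ax 101.62229544738517 12.57706633999676
stud clamp [325.5625 221.5625] [318.0625 166.9375] [ 0.6569 -0.0016  0.0521] [0.0034 0.0034]
stud spare1 [207.8125 234.5625] [415.5625 160.5625] [ 0.6727 -0.2369  0.0658] [0.0064 0.0064]
stud spare2 [175.1875 250.0625] [449.5625 160.8125] [ 0.68   -0.3136  0.0407] [0.0011 0.0011]
red scene [437.69 171.38] 107.3 [432.6 163.2] [442.4 178.8]
red top [185.67 218.98] 45.6 [181.6 214.9] [189.7 223.1]
  grip ctr [0.5267 0.2973 0.0497] [0.0015 0.0015]
yellow scene [453.   192.32] 127.4 [447.1 183.8] [458.3 200.4]
yellow top [186.36 186.62] 96.8 [180.4 181.4] [192.6 192.3]
  grip ctr [0.604  0.3043 0.0483] [0.001 0.001]
blue scene [428.72 144.75] 95.1 [424.1 137.1] [432.9 152.1]
blue top [177.42 266.19] 57.4 [172.7 261.6] [184.2 270.6]
  grip ctr [0.4184 0.31   0.0488] [0.0002 0.0002]
handle (array([ 0.4293, -0.2645]), array([25.5, 83.6]), 165.2) [
[... 279 characters left out ...]
: [60, 56, 51, 48, 42, 35, 34, 35, 40, 43, 44, 44, 44, 44, 44, 44, 42, 44, 50, 58, 62, 63, 63, 64, 64]
spare1 scene g-r/2: [27, 26, 24, 24, 23, 25, 28, 32, 35, 36, 37, 38, 38, 38, 39, 42, 42, 36, 30, 27, 27, 26, 26, 27, 30]
spare2 scene g-r/2: [33, 30, 28, 28, 27, 26, 26, 28, 31, 34, 36, 38, 38, 39, 40, 40, 33, 27, 26, 26, 27, 26, 27, 27, 27]
clamp top g-r/2: [48, 48, 48, 48, 47, 46, 41, 37, 37, 37, 35, 33, 31, 30, 31, 34, 35, 30, 28, 29, 32, 31, 32, 32, 36]
spare1 top g-r/2: [17, 17, 17, 16, 16, 16, 20, 28, 32, 34, 34, 31, 29, 28, 28, 28, 25, 17, 13, 13, 13, 13, 15, 16, 16]
spare2 top g-r/2: [16, 16, 16, 16, 16, 16, 16, 19, 27, 32, 31, 29, 28, 26, 23, 16, 11, 11, 11, 11, 13, 15, 21, 29, 34]
```

The clamp sits at about (0.658, -0.0035), yaw 13°. The scraper handle centre is (0.429, -0.264), yaw about -15°. Triangulated heights agree with the text. I move above the scraper handle.

Emit:
arm_command(plan=[[0.04,-0.03,0,0,0,0],[0.04,-0.03,0,0,0,0],[0.04,-0.03,0,0,0,0],[0.04,-0.03,0,0,0,0],[0.04,-0.03,0,0,0,3.9]], claw=-1)

```text
time_s: 0.6
ee_pos: [0.3932, 0.417, 0.2222]
orientation: [-0.0, 0.128, 0.992, -0.0]
force: [-0.6, 0.0, -0.6]
gripper_width: 0.0881
finger_force: 0.0
```

Emit:
arm_command(plan=[[0.008,-0.049,0,0,0,0],[0.008,-0.049,0,0,0,0],[0.008,-0.049,0,0,0,0],[0.008,-0.049,0,0,0,0],[0.005,-0.049,0,0,0,0]])

```text
time_s: 1.1
ee_pos: [0.4289, 0.1714, 0.2221]
orientation: [-0.0, 0.128, 0.992, -0.0]
force: [0.6, 0.4, -0.4]
gripper_width: 0.088
finger_force: 0.0
```

Emit:
arm_command(plan=[[0,-0.049,0,0,0,0],[0,-0.049,0,0,0,0],[0,-0.049,0,0,0,0],[0,-0.049,0,0,0,0],[0,-0.049,0,0,0,0]])

```text
time_s: 1.6
ee_pos: [0.4284, -0.0734, 0.2224]
orientation: [0.0, 0.128, 0.992, 0.0]
force: [0.7, 0.4, -0.3]
gripper_width: 0.0878
finger_force: 0.0
```

Emit:
arm_command(plan=[[0,-0.048,0,0,0,0],[0,-0.048,0,0,0,0],[0,-0.048,-0.03,0,0,0],[0,-0.048,-0.03,0,0,0],[0,0,-0.03,0,0,0]])

```text
time_s: 2.1
ee_pos: [0.4281, -0.2566, 0.1382]
orientation: [-0.0, 0.131, 0.991, -0.001]
force: [0.1, 1.0, -0.2]
gripper_width: 0.0884
finger_force: 0.0
```

Emit:
arm_command(plan=[[0,0,-0.03,0,0,0],[0,0,-0.03,0,0,0],[0,0,-0.02,0,0,0],[0,0,0,0,0,0]])

```text
time_s: 2.5
ee_pos: [0.4269, -0.251, 0.0556]
orientation: [-0.003, 0.129, 0.992, 0.002]
force: [0.5, -0.2, 0.4]
gripper_width: 0.0877
finger_force: 0.0
```

Emit:
arm_command(plan=[[0.002,-0.013,0,0,0,0],[0,0,-0.02,0,0,0],[0,0,-0.02,0,0,0],[0,0,0,0,0,0],[0,0,0,0,0,0]])

```text
time_s: 3.0
ee_pos: [0.4316, -0.2662, 0.0212]
orientation: [0.001, 0.129, 0.992, -0.0]
force: [-0.1, 0.3, -0.9]
gripper_width: 0.0879
finger_force: 0.0
```

```bash
python3 - <<'E'
from h import *
t=cam("top");s=cam("scene");print(ctrl.read_state()["ee_pos"])
a=cv2.resize(t[200:320,360:500],(400,343),interpolation=cv2.INTER_CUBIC);b=cv2.resize(s[120:240,130:270],(400,343),interpolation=cv2.INTER_CUBIC)
cv2.imwrite("pics/g.png",np.hstack([a,b]))
E
```

```text
[ 0.43203858 -0.26630961  0.02177733]
```

View pics/g.png

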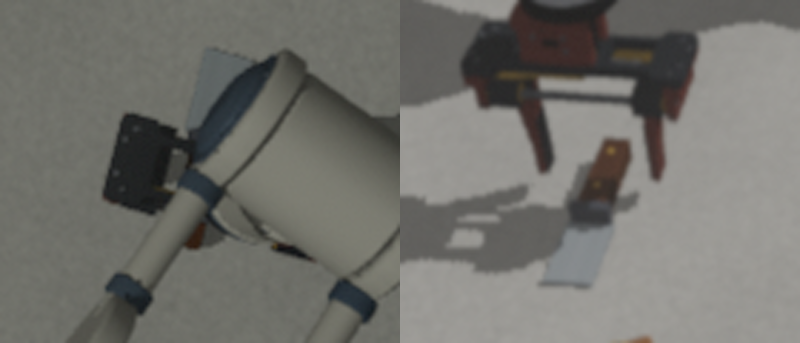

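The fingers straddle the handle (scene crop: fingers at 543 and 657, handle at 610), and the closing line runs square across it. I go down and grip.

Emit:
arm_command(plan=[[0,0,-0.01,0,0,0],[0,0,-0.006,0,0,0],[0,0,0,0,0,0]])

```text
time_s: 3.4
ee_pos: [0.4304, -0.2648, 0.0023]
orientation: [-0.001, 0.128, 0.992, 0.0]
force: [0.2, -0.1, -0.5]
gripper_width: 0.0878
finger_force: 0.0
```

Emit:
arm_command(plan=[[0,0,0,0,0,0],[0,0,0,0,0,0],[0,0,0,0,0,0],[0,0,0,0,0,0],[0,0,0,0,0,0]], claw=1)

```text
time_s: 3.9
ee_pos: [0.4311, -0.2654, 0.0038]
orientation: [0.0, 0.128, 0.992, -0.0]
force: [-0.2, 0.2, -0.1]
gripper_width: 0.0515
finger_force: 0.0
```

Emit:
arm_command(plan=[[0,0,0,0,0,0],[0,0,0,0,0,0],[0,0,0,0,0,0],[0,0,0,0,0,0]])

```text
time_s: 4.3
ee_pos: [0.431, -0.2654, 0.0036]
orientation: [0.0, 0.129, 0.992, -0.0]
force: [0.7, -0.5, 0.8]
gripper_width: 0.0238
finger_force: 30.0
```

Emit:
arm_command(plan=[[0.003,0.02,0,0,0,2],[0.006,0.023,0,0,0,3],[0.006,0.023,0,0,0,3],[0.006,0.023,0,0,0,3],[0.006,0.023,0,0,0,3]])

```text
time_s: 4.8
ee_pos: [0.4581, -0.1527, 0.0036]
orientation: [-0.0, 0.006, 1.0, -0.0]
force: [-0.1, -1.0, -1.4]
gripper_width: 0.0241
finger_force: 30.0
```

Emit:
arm_command(plan=[[0.006,0.023,0,0,0,3],[0.006,0.023,0,0,0,3],[0.006,0.023,0,0,0,3],[0.006,0.023,0,0,0,3],[0.009,0.02,0,0,0,1.8]])

```text
time_s: 5.3
ee_pos: [0.491, -0.0404, 0.0036]
orientation: [-0.0, -0.114, 0.993, -0.0]
force: [0.3, -0.6, 0.7]
gripper_width: 0.0235
finger_force: 30.0
```

Emit:
arm_command(plan=[[0,0,0,0,0,0],[0,0,0,0,0,0]])

```text
time_s: 5.5
ee_pos: [0.491, -0.0412, 0.0036]
orientation: [-0.0, -0.114, 0.994, 0.0]
force: [0.5, 0.7, 0.1]
gripper_width: 0.0241
finger_force: 30.0
```

```bash
python3 - <<'E'
from h import *
t=cam("top");s=cam("scene");S=ctrl.read_state();print(S["ee_pos"],S["orientation"],S["force"])
cv2.imwrite("pics/t1.png",t);cv2.imwrite("pics/s1.png",s)
a=cv2.resize(t[130:250,270:390],(400,400),interpolation=cv2.INTER_CUBIC);b=cv2.resize(s[160:260,270:370],(400,400),interpolation=cv2.INTER_CUBIC)
cv2.imwrite("pics/p.png",np.hstack([a,b]))
E
```

```text
[ 0.49086809 -0.04191679  0.00364564] [-4.79969440e-05 -1.13035518e-01  9.93590945e-01 -5.63184804e-05] [ 0.69712589  1.33847497 -0.09084407]
```

View pics/p.png

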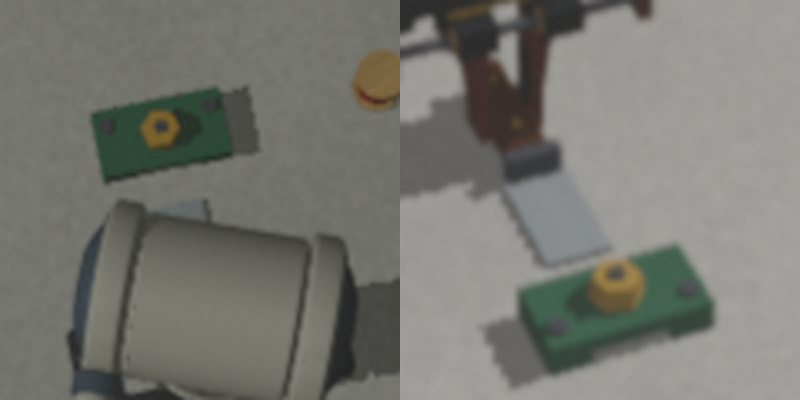

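The blade lies square in front of the mouth, with its tip at scene crop (547–610, 247–265). I check its lateral offset numerically.

```bash
python3 - <<'E'
from m import *
s=cv2.imread("pics/s1.png");t=cv2.imread("pics/t1.png")
T=plane("scene",[(306.4,225.9),(322.1,221.4)],.004)
c=np.array([plane("scene",[u],.021)[0] for u in((299.2,231.8),(339.6,221),(347.8,235.8),(306.6,246.2))])
y=np.radians(13);ax=np.array([np.cos(y),np.sin(y)]);n=np.array([-ax[1],ax[0]])
print(T.round(4),c.round(4));m=c.mean(0)[:2]
print("scene: tip mid along/lat rel clamp ctr",(T.mean(0)[:2]-m)@ax,(T.mean(0)[:2]-m)@n,"edge",np.degrees(np.arctan2(*(T[1]-T[0])[[1,0]])))
cc=np.array([plane("top",[u],.021)[0] for u in((339,175.6),(300.6,181.6),(296.8,164),(334.6,155.8))])
print(cc.round(4),cc.mean(0),m, [np.degrees(np.arctan2(*(p[1]-p[0]+p[2]-p[3])[[1,0]]))-90 for p in(c,cc)])
R=plane("top",[(270+207/3.333-.4,130+200/3.333-.4)],.004);print("top right tip corner",R,(R[0,:2]-cc.mean(0)[:2])@ax,(R[0,:2]-cc.mean(0)[:2])@n)
# brass width of clamp nut: 3-row profile of r/b
for nme,im,p in(("scene",s,(324,231.5)),("top",t,(317.5,168.5))):
    q=cv2.getRectSubPix(im,(25,3),p).astype(float).mean(0);print(nme,(q[:,2]/q[:,0]).round(1).tolist())
E
```

```text
[[ 0.6155 -0.0335  0.004 ]
 [ 0.6067  0.0036  0.004 ]] [[ 0.6481 -0.054   0.021 ]
 [ 0.6286  0.0389  0.021 ]
 [ 0.6762  0.0475  0.021 ]
 [ 0.6927 -0.0444  0.021 ]]
scene: tip mid along/lat rel clamp ctr -0.051751598519674744 -0.00033390907898801607 edge 103.37607382791604
[[ 0.6434 -0.055   0.021 ]
 [ 0.6269  0.0367  0.021 ]
 [ 0.67    0.0472  0.021 ]
 [ 0.6922 -0.0436  0.021 ]] [ 0.65811793 -0.00366431  0.021     ] [ 0.66142498 -0.00298313] [np.float64(11.023044575441801), np.float64(11.971850925331779)]
top right tip corner [[ 0.61210866 -0.03826768  0.004     ]] -0.05261411924171991 -0.023366650539167616
scene [0.8, 0.8, 0.9, 0.9, 1.1, 1.5, 1.8, 1.9, 2.0, 2.1, 2.1, 2.1, 2.0, 2.1, 2.1, 2.1, 2.1, 2.0, 1.7, 1.2, 0.9, 0.8, 0.8, 0.8, 0.8]
top [0.8, 0.8, 0.8, 0.8, 0.8, 0.9, 1.4, 2.2, 2.6, 2.6, 2.2, 1.6, 1.4, 1.5, 2.0, 2.5, 2.6, 2.3, 1.6, 1.0, 0.9, 0.9, 0.9, 0.9, 0.9]
```

Lateral offset is under 1 mm and yaw matches. The clamp nut is about 30 mm across corners and 27 mm wide from above, so it is the 26 mm nut and takes blue. I slide in.

Emit:
arm_command(plan=[[0.0146,0.0034,0,0,0,-0.3],[0.0146,0.0034,0,0,0,0],[0.0146,0.0034,0,0,0,0],[0.0146,0.0034,0,0,0,0],[0,0,0,0,0,0]])

```text
time_s: 6.1
ee_pos: [0.5503, -0.0287, 0.0037]
orientation: [0.0, -0.11, 0.994, -0.0]
force: [-0.2, 0.3, -0.5]
gripper_width: 0.0239
finger_force: 30.0
```

Emit:
arm_command(plan=[[0.0097,0.0022,0,0,0,0],[0.0097,0.0022,0,0,0,0],[0.0049,0.0011,0,0,0,0],[0,0,0,0,0,0]])

```text
time_s: 6.5
ee_pos: [0.5746, -0.0222, 0.0037]
orientation: [0.0, -0.111, 0.994, -0.0]
force: [1.5, 0.3, 1.1]
gripper_width: 0.0238
finger_force: 30.0
```

Emit:
arm_command(plan=[[0.0039,0.0009,0,0,0,0],[0,0,0,0,0,0]])

```text
time_s: 6.7
ee_pos: [0.578, -0.0212, 0.0036]
orientation: [0.0, -0.111, 0.994, 0.0]
force: [1.4, 0.3, 0.8]
gripper_width: 0.0239
finger_force: 30.0
```

Emit:
arm_command(plan=[[0.002,0.0005,0,0,0,0],[0,0,0,0,0,0]])

```text
time_s: 6.9
ee_pos: [0.5797, -0.0208, 0.0037]
orientation: [0.0, -0.111, 0.994, 0.0]
force: [-1.2, -1.1, 0.2]
gripper_width: 0.0241
finger_force: 30.0
```

Emit:
arm_command(plan=[[0.002,0.0005,0,0,0,0],[0,0,0,0,0,0]])

```text
time_s: 7.1
ee_pos: [0.5818, -0.0203, 0.0037]
orientation: [0.0, -0.111, 0.994, 0.0]
force: [-0.9, 0.1, 0.2]
gripper_width: 0.0235
finger_force: 30.0
```

Emit:
arm_command(plan=[[0.001,0.0002,0,0,0,0],[0,0,0,0,0,0]])

```text
time_s: 7.3
ee_pos: [0.5827, -0.0201, 0.0036]
orientation: [-0.0, -0.111, 0.994, 0.0]
force: [-1.6, 0.2, 1.4]
gripper_width: 0.0238
finger_force: 30.0
```

Emit:
arm_command(plan=[[0.001,0.0002,0,0,0,0],[0,0,0,0,0,0]])

```text
time_s: 7.5
ee_pos: [0.5838, -0.0199, 0.0036]
orientation: [0.0, -0.111, 0.994, 0.0]
force: [-1.6, 0.5, 2.5]
gripper_width: 0.0239
finger_force: 30.0
```

Emit:
arm_command(plan=[[0.001,0.0002,0,0,0,0],[0,0,0,0,0,0]])

```text
time_s: 7.7
ee_pos: [0.5845, -0.0198, 0.0036]
orientation: [-0.0, -0.111, 0.994, -0.0]
force: [-3.9, -0.7, 3.1]
gripper_width: 0.0242
finger_force: 30.0
```

Emit:
arm_command(plan=[[0.001,0.0002,0,0,0,0],[0,0,0,0,0,0]])

```text
time_s: 7.9
ee_pos: [0.5845, -0.0198, 0.0036]
orientation: [-0.001, -0.111, 0.994, -0.0]
force: [-7.3, -1.6, 5.8]
gripper_width: 0.0236
finger_force: 30.0
```

Emit:
arm_command(plan=[[0.001,0.0002,0,0,0,0],[0,0,0,0,0,0]])

```text
time_s: 8.1
ee_pos: [0.5845, -0.0198, 0.0036]
orientation: [-0.003, -0.111, 0.994, -0.0]
force: [-11.9, -2.1, 8.6]
gripper_width: 0.0239
finger_force: 30.0
```

Emit:
arm_command(plan=[[0.001,0.0002,0,0,0,0],[0,0,0,0,0,0]])

```text
time_s: 8.3
ee_pos: [0.5847, -0.0198, 0.0036]
orientation: [-0.004, -0.111, 0.994, -0.0]
force: [-16.1, -2.7, 10.5]
gripper_width: 0.024
finger_force: 30.0
```

```bash
python3 - <<'E'
from h import *
s=cam("scene","pics/s2.png")
b=cv2.resize(s[180:260,280:380],(750,600),interpolation=cv2.INTER_CUBIC)
cv2.imwrite("pics/p2.png",b)
E
```

```text
(no output)
```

View pics/p2.png

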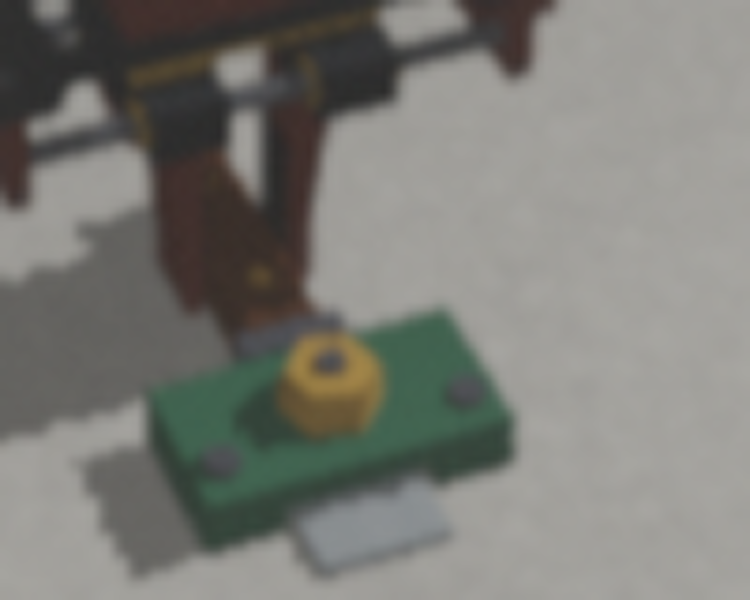

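The blade passes right through, sticking out at crop (370,525), and the bolster is at the mouth (290,330). Force rises while the position stays put, so the scraper is home. I ease the push, release and rise.

Emit:
arm_command(plan=[[-0.003,-0.0007,0,0,0,0],[0,0,0,0,0,0]])

```text
time_s: 8.55
ee_pos: [0.5846, -0.0199, 0.0037]
orientation: [0.0, -0.111, 0.994, 0.0]
force: [-3.0, -0.3, 1.9]
gripper_width: 0.0238
finger_force: 30.0
```

Emit:
arm_command(plan=[[0,0,0,0,0,0],[0,0,0,0,0,0],[0,0,0,0,0,0],[0,0,0,0,0,0]], claw=-0.1)

```text
time_s: 8.95
ee_pos: [0.5848, -0.0198, 0.0035]
orientation: [0.0, -0.111, 0.994, 0.0]
force: [0.6, 0.3, 0.9]
gripper_width: 0.0479
finger_force: 0.0
```

Emit:
arm_command(plan=[[0,0,0.02,0,0,0],[0,0,0.03,0,0,0],[0,0,0.04,0,0,0],[-0.01,0.02,0.04,0,0,0],[-0.02,0.04,0.02,0,0,0]])

```text
time_s: 9.45
ee_pos: [0.5563, 0.0389, 0.1578]
orientation: [0.003, -0.109, 0.994, -0.001]
force: [0.2, 0.9, 0.2]
gripper_width: 0.0484
finger_force: 0.0
```

Emit:
arm_command(plan=[[-0.02,0.04,0.0,0,0,0],[-0.02,0.04,0,0,0,0],[-0.02,0.03,0,0,0,0],[-0.02,0.03,0,0,0,0],[0,0,0,0,0,0]])

```text
time_s: 9.95
ee_pos: [0.4729, 0.1833, 0.154]
orientation: [0.0, -0.113, 0.994, 0.001]
force: [0.4, 0.2, 0.8]
gripper_width: 0.0478
finger_force: 0.0
```

```bash
python3 - <<'E'
from m import *
t=cam("top","pics/t3.png");s=cam("scene","pics/s3.png");S=ctrl.read_state();print(S["ee_pos"],S["orientation"],S["time_s"])
t0=cv2.imread("pics/top0.png");s0=cv2.imread("pics/scene0.png")
# nut orientation: 6th harmonic of the contour radius
for n,im,roi in(("top",t0,(300,155,338,184)),("scene",s0,(312,220,336,244))):
  for sm in (100,120,140):
    c,ce,a=seg(im,roi,12,32,sm,50);P=plane(n,c,.032)[:,:2];M=P.mean(0)
    r=cv2.minEnclosingCircle(P.astype(np.float32));d=P-np.array(r[0]);th=np.arctan2(d[:,1],d[:,0]);R=np.hypot(*d.T)
    g=np.linspace(-np.pi,np.pi,360,endpoint=False);o=np.argsort(th);Rg=np.interp(g,th[o],R[o],period=2*np.pi)
    F=(Rg*np.exp(-6j*g)).sum();print(n,sm,round(a),np.round(r[0],4),r[1],"vertex ang mod60",round(-np.degrees(np.angle(F))/6%60,1),abs(F)/360)
def cr(im,x,y,w,h):return cv2.resize(im[y:y+h,x:x+w],(400,300),interpolation=cv2.INTER_CUBIC)
cv2.imwrite("pics/q.png",np.vstack([np.hstack([cr(t0,165,250,40,30),cr(s0,408,132,40,30)]),np.hstack([cr(t0,298,154,40,30),cr(t,285,135,80,60)])]))
E
```

```text
[0.47463901 0.18051282 0.15382424] [ 4.16166293e-04 -1.11770019e-01  9.93733999e-01 -1.68290358e-04] 10.05
top 100 105 [ 0.6575 -0.0034] 0.015206651762127876 vertex ang mod60 31.7 0.00030160683413156953
top 120 97 [ 0.6576 -0.0032] 0.014652839861810207 vertex ang mod60 32.2 0.0002873975043264964
top 140 85 [ 0.6576 -0.0031] 0.013859858736395836 vertex ang mod60 31.1 0.0002797021723047333
scene 100 107 [ 0.6643 -0.0032] 0.018791846930980682 vertex ang mod60 22.2 0.00023116584140304915
scene 120 56 [ 0.6624 -0.0024] 0.014504864811897278 vertex ang mod60 26.5 0.0010828678088206764
scene 140 0 [0.6596 0.0062] 0.0010614413768053055 vertex ang mod60 48.4 3.933070274176772e-05
```

View pics/q.png

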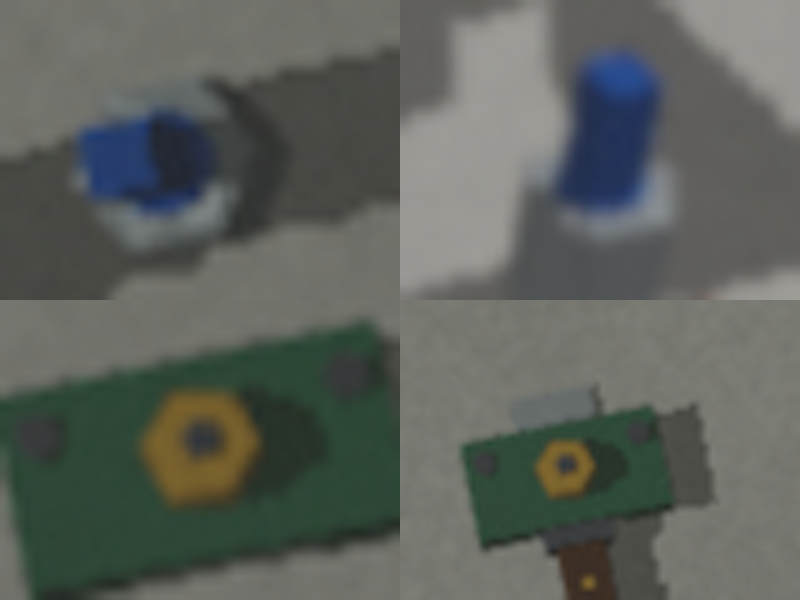

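The scraper is still home after release (lower-right panel). The nut's vertices point left and right, at (143,445) and (260,440). The blue grip's top face spans about (80–155, 115–203) in the upper-left panel, and the hex flat edge parallel to it, (110,100)–(210,85), is about 10° off.

```bash
python3 - <<'E'
from m import *
for tn in("top0","t3"):
  t=cv2.imread(f"pics/{tn}.png")
  roi=(165,252,195,280);u=up(t,roi)
  for v in(90,105,120):
    try:c,ce,a=seg(t,roi,100,125,110,v)
    except Exception as e:continue
    P=plane("top",c,.07);print(tn,v,round(a,1),np.round(ce,2),rect(P),plane("top",ce,.07)[0].round(4))
s=cv2.imread("pics/s3.png")
for v in(90,110,130):
    try:c,ce,a=seg(s,(415,130,445,160),95,125,100,v)
    except Exception:continue
    print("sc",v,round(a,1),np.round(ce,2),rect(plane("scene",c,.07)),plane("scene",ce,.07)[0].round(4))
print(plane("top",[(176.45,265.55)],.07),proj("top",[[.4184,.31,.07],[.4184,.31,.034],[.4184,.31,0]]),proj("scene",[[.4184,.31,.07],[.4184,.31,.034]]))
E
```

```text
top0 90 42.9 [176.21 265.36] (array([0.4192, 0.3061]), array([16. , 16.4]), 102.9) [0.4196 0.3067 0.07  ]
top0 105 33.2 [175.87 265.17] (array([0.4196, 0.3065]), array([15. , 15.3]), 102.9) [0.42   0.3075 0.07  ]
t3 90 43.5 [176.21 265.45] (array([0.4193, 0.3066]), array([16.5, 15.4]), 15.0) [0.4194 0.3067 0.07  ]
t3 105 36.8 [175.88 265.43] (array([0.4193, 0.3071]), array([15.9, 14.4]), 13.8) [0.4195 0.3075 0.07  ]
t3 120 0.0 [173.56 263.19] (array([0.4243, 0.3131]), array([0. , 0.6]), 91.4) [0.4243 0.3131 0.07  ]
sc 90 73.4 [429.69 144.1 ] (array([0.4455, 0.2978]), array([18.5, 67.7]), 157.2) [0.4442 0.3003 0.07  ]
sc 110 23.9 [429.66 139.14] (array([0.4237, 0.307 ]), array([18.8, 15.7]), 13.0) [0.4238 0.3071 0.07  ]
sc 130 14.1 [429.64 138.85] (array([0.4226, 0.3074]), array([12.6, 14.7]), 171.2) [0.4225 0.3074 0.07  ]
[[0.4192303 0.3061522 0.07     ]] [[174.71721297 265.88273466]
 [179.43886887 266.44522777]
 [183.63824919 266.94550194]] [[430.09736555 137.82258613]
 [427.89742717 149.4901316 ]]
```

Emit:
arm_command(plan=[[-0.0136,0.0315,0,0,0,0],[-0.0136,0.0315,0,0,0,0],[-0.0136,0.0315,0,0,0,0],[-0.0136,0.0315,0,0,0,0],[0,0,0,0,0,0]])

```text
time_s: 10.55
ee_pos: [0.4198, 0.308, 0.1533]
orientation: [-0.0, -0.112, 0.994, 0.0]
force: [-0.9, -0.7, 0.9]
gripper_width: 0.0483
finger_force: 0.0
```

Emit:
arm_command(plan=[[0,0,-0.03,0,0,0],[0,0,-0.02,0,0,0],[0,0,0,0,0,0],[0,0,0,0,0,0]])

```text
time_s: 10.95
ee_pos: [0.4211, 0.305, 0.1038]
orientation: [-0.0, -0.11, 0.994, -0.0]
force: [0.1, 0.4, 0.8]
gripper_width: 0.0484
finger_force: 0.0
```

```bash
python3 - <<'E'
from h import *
p=[]
for i in range(4):
    s=cam("scene");p.append(ctrl.read_state()["ee_pos"])
print(np.mean(p,0).round(4))
t=cam("top")
cv2.imwrite("pics/r.png",np.hstack([cv2.resize(s[100:180,390:470],(400,400),interpolation=cv2.INTER_CUBIC),cv2.resize(t[220:300,140:220],(400,400),interpolation=cv2.INTER_CUBIC)]))
E
```

```text
[0.4214 0.3059 0.1052]
```

View pics/r.png

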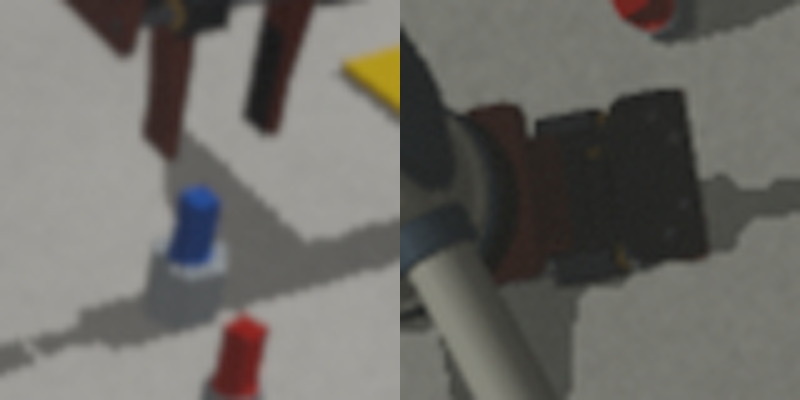

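The gripper is directly above the blue spanner: fingertips near (160,150) and (265,125), grip below at (197,190). I check the scene-camera offset numerically and pick the x correction.

```bash
python3 - <<'E'
from h import *
print(proj("scene",[[.4214,.3059,.1052]]),"fingers mid ~",(390+209/5-.4,100+137/5-.4))
print(plane("scene",[(431.4,127)],.105))
E
```

```text
[[431.12710631 126.793056  ]] fingers mid ~ (431.40000000000003, 127.0)
[[0.42209242 0.30639726 0.105     ]]
```

Emit:
arm_command(plan=[[0,0,-0.03,0,0,0],[0,0,-0.02,0,0,0],[0,0,-0.012,0,0,0],[0,0,0,0,0,0],[0,0,0,0,0,0]])

```text
time_s: 11.7
ee_pos: [0.4206, 0.3064, 0.0426]
orientation: [0.0, -0.111, 0.994, 0.0]
force: [-0.8, 0.5, 0.5]
gripper_width: 0.0482
finger_force: 0.0
```

Emit:
arm_command(plan=[[0.001,0,-0.004,0,0,0],[0,0,0,0,0,0]])

```text
time_s: 11.9
ee_pos: [0.4217, 0.3064, 0.0383]
orientation: [0.001, -0.111, 0.994, 0.0]
force: [-0.0, 0.1, 0.3]
gripper_width: 0.048
finger_force: 0.0
```

Emit:
arm_command(plan=[[0,0,0,0,0,0],[0,0,0,0,0,0],[0,0,0,0,0,0],[0,0,0,0,0,0],[0,0,0,0,0,0]], claw=1)

```text
time_s: 12.4
ee_pos: [0.4212, 0.3061, 0.0376]
orientation: [-0.0, -0.111, 0.994, -0.0]
force: [-0.2, 0.0, -1.8]
gripper_width: 0.016
finger_force: 30.0
```

Emit:
arm_command(plan=[[0,0,0,0,0,0],[0,0,0,0,0,0]])

```text
time_s: 12.6
ee_pos: [0.4212, 0.3061, 0.0375]
orientation: [-0.0, -0.111, 0.994, -0.0]
force: [0.3, 0.3, -0.6]
gripper_width: 0.0159
finger_force: 30.0
```

Emit:
arm_command(plan=[[0,0,0.02,0,0,0],[0,0,0.03,0,0,0],[0,0,0.03,0,0,0],[0,0,0,0,0,0],[0,0,0,0,0,0]])

```text
time_s: 13.1
ee_pos: [0.4214, 0.3063, 0.1176]
orientation: [0.0, -0.111, 0.994, 0.0]
force: [-0.2, -0.1, -2.6]
gripper_width: 0.0159
finger_force: 30.0
```

Emit:
arm_command(plan=[[0.0238,-0.031,0,0,0,-1.1],[0.0238,-0.031,0,0,0,-1.1],[0.0238,-0.031,0,0,0,-1.1],[0.0238,-0.031,0,0,0,-1.1],[0.0238,-0.031,0,0,0,-1.1]])

```text
time_s: 13.6
ee_pos: [0.5399, 0.1496, 0.1148]
orientation: [-0.002, -0.063, 0.998, -0.0]
force: [-0.2, 0.1, -0.6]
gripper_width: 0.0159
finger_force: 30.0
```

Emit:
arm_command(plan=[[0.0238,-0.031,0,0,0,-1.1],[0.0238,-0.031,0,0,0,-1.1],[0.0238,-0.031,0,0,0,-1.1],[0.0238,-0.031,0,0,0,-1.1],[0.0238,-0.031,0,0,0,-1.1]])

```text
time_s: 14.1
ee_pos: [0.6589, -0.0052, 0.1144]
orientation: [-0.002, -0.015, 1.0, 0.0]
force: [0.2, 1.2, -1.8]
gripper_width: 0.0158
finger_force: 30.0
```

Emit:
arm_command(plan=[[0,0,-0.02,0,0,0],[0,0,-0.008,0,0,0],[0,0,0,0,0,0],[0,0,0,0,0,0]])

```text
time_s: 14.5
ee_pos: [0.6585, -0.003, 0.0888]
orientation: [-0.001, -0.016, 1.0, 0.0]
force: [-0.1, -1.0, -1.2]
gripper_width: 0.0159
finger_force: 30.0
```

```bash
python3 - <<'E'
from m import *
s=cam("scene","pics/s4.png");S=ctrl.read_state();print(S["ee_pos"],S["orientation"])
t=cam("top","pics/t4.png")
cv2.imwrite("pics/v.png",np.hstack([cv2.resize(s[190:250,285:365],(800,600),interpolation=cv2.INTER_CUBIC)]))
E
```

```text
[ 0.6589734  -0.00300783  0.08989383] [ 2.01664360e-05 -1.57061497e-02  9.99876649e-01  4.75473328e-05]
```

View pics/v.png

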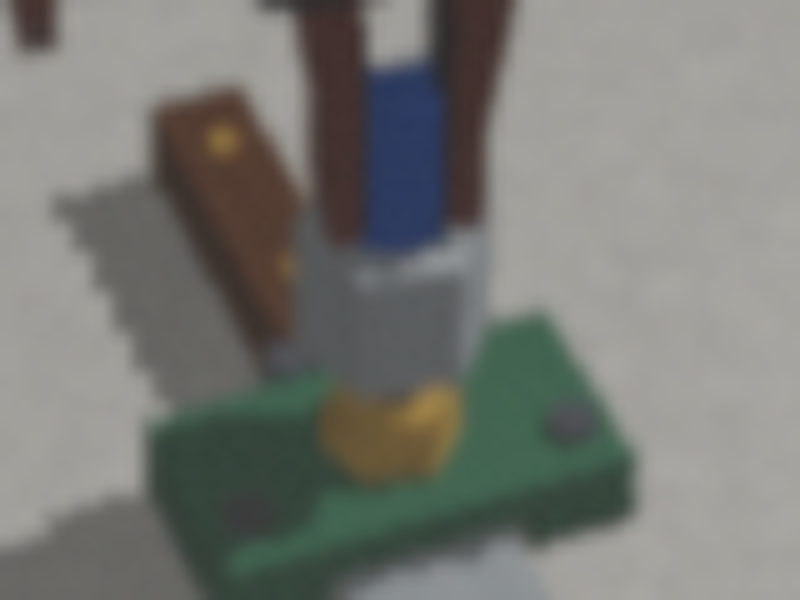

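The hex tube (298–487, centre 392) is laterally aligned with the nut (320–465, centre 392), and the front faces look parallel. I check the depth direction.

```bash
python3 - <<'E'
from m import *
f=np.array([np.cos(.024),np.sin(.024)])
z=.0898-.0375
print("spanner axis",plane("scene",[(325.55,228.75)],z)[0][:2]-.0185*f)
print("nut axis",plane("scene",[(324.55,237.35)],.021)[0][:2]-.013*f)
print("tube sil. mid at z",plane("scene",[(324,218)],z+.017)[0][:2])
E
```

```text
spanner axis [ 0.66007284 -0.0024447 ]
nut axis [ 0.66006181 -0.00294936]
tube sil. mid at z [ 0.66350615 -0.00294352]
```

Emit:
arm_command(plan=[[0,0,-0.006,0,0,0],[0,0,-0.006,0,0,0],[0,0,0,0,0,0]])

```text
time_s: 14.9
ee_pos: [0.6586, -0.0036, 0.0763]
orientation: [-0.001, -0.015, 1.0, 0.0]
force: [-0.2, 0.3, -1.7]
gripper_width: 0.0156
finger_force: 30.0
```

Emit:
arm_command(plan=[[0,0,-0.003,0,0,0],[0,0,0,0,0,0]])

```text
time_s: 15.1
ee_pos: [0.659, -0.0038, 0.0741]
orientation: [-0.0, -0.015, 1.0, 0.0]
force: [-0.1, 0.0, -1.3]
gripper_width: 0.0158
finger_force: 30.0
```

Emit:
arm_command(plan=[[0,0,-0.003,0,0,0],[0,0,0,0,0,0]])

```text
time_s: 15.3
ee_pos: [0.6591, -0.0039, 0.0712]
orientation: [-0.0, -0.015, 1.0, 0.0]
force: [-0.3, 0.6, -1.0]
gripper_width: 0.0158
finger_force: 30.0
```

Emit:
arm_command(plan=[[0,0,-0.003,0,0,0],[0,0,0,0,0,0]])

```text
time_s: 15.5
ee_pos: [0.659, -0.0039, 0.0681]
orientation: [-0.0, -0.015, 1.0, 0.0]
force: [-1.1, -0.4, -2.4]
gripper_width: 0.0157
finger_force: 30.0
```

Emit:
arm_command(plan=[[0,0,-0.003,0,0,0],[0,0,0,0,0,0]])

```text
time_s: 15.7
ee_pos: [0.659, -0.0038, 0.065]
orientation: [-0.0, -0.015, 1.0, 0.0]
force: [0.4, -0.1, -2.2]
gripper_width: 0.0158
finger_force: 30.0
```

Emit:
arm_command(plan=[[0,0,-0.003,0,0,0],[0,0,0,0,0,0]])

```text
time_s: 15.9
ee_pos: [0.659, -0.0039, 0.062]
orientation: [-0.0, -0.015, 1.0, 0.0]
force: [-0.1, -0.1, -2.1]
gripper_width: 0.0158
finger_force: 30.0
```

Emit:
arm_command(plan=[[0,0,-0.003,0,0,0],[0,0,0,0,0,0]])

```text
time_s: 16.1
ee_pos: [0.659, -0.0038, 0.0591]
orientation: [-0.0, -0.015, 1.0, 0.0]
force: [0.3, -0.2, -2.2]
gripper_width: 0.0157
finger_force: 30.0
```

It slides over the nut with no resistance. I seat it, then do a small lateral test to confirm the fit isn't loose.

Emit:
arm_command(plan=[[0,0.0025,0,0,0,0],[0,0,0,0,0,0]])

```text
time_s: 16.3
ee_pos: [0.6593, -0.0016, 0.0596]
orientation: [-0.0, -0.015, 1.0, -0.0]
force: [0.5, -1.9, -1.7]
gripper_width: 0.0157
finger_force: 30.0
```

Emit:
arm_command(plan=[[0,-0.005,0,0,0,0],[0,0,0,0,0,0]])

```text
time_s: 16.5
ee_pos: [0.6593, -0.0049, 0.0596]
orientation: [0.0, -0.016, 1.0, 0.002]
force: [0.0, 5.1, -1.0]
gripper_width: 0.0155
finger_force: 30.0
```

Emit:
arm_command(plan=[[0,0.0025,0,0,0,0],[0,0,0,0,0,0]])

```text
time_s: 16.7
ee_pos: [0.6593, -0.004, 0.0598]
orientation: [0.0, -0.015, 1.0, -0.0]
force: [-0.6, -0.5, -1.7]
gripper_width: 0.0161
finger_force: 30.0
```

Emit:
arm_command(plan=[[0,0,-0.002,0,0,0],[0,0,0,0,0,0]])

```text
time_s: 16.9
ee_pos: [0.6596, -0.0042, 0.0585]
orientation: [0.001, -0.015, 1.0, -0.0]
force: [-0.3, -0.3, 3.1]
gripper_width: 0.0157
finger_force: 30.0
```

Total play is about 3.3 mm, which matches the 3 mm clearance, so blue fits. Bottom contact came at the expected height. A light extra push follows, then a check and hand-in.

Emit:
arm_command(plan=[[0,0.0006,-0.0015,0,0,0],[0,0,0,0,0,0],[0,0,0,0,0,0]])

```text
time_s: 17.2
ee_pos: [0.6597, -0.0042, 0.0585]
orientation: [0.001, -0.015, 1.0, -0.001]
force: [-2.8, -1.7, 8.1]
gripper_width: 0.016
finger_force: 30.0
```

```bash
python3 - <<'E'
from m import *
s=cam("scene");t=cam("top");S=ctrl.read_state();print(S["ee_pos"],S["force"],S["orientation"],S["gripper_width"],S["time_s"])
for nm,h,rt,rs in(("red",(170,8),(175,205,205,235),(425,155,450,185)),("yellow",(20,33),(175,175,205,200),(440,180,465,205))):
    for im,roi in((s,rs),(t,rt)):print(nm,seg(im,roi,*h,120,40)[1:])
s0=cv2.imread("pics/scene0.png");d=cv2.absdiff(s,s0).max(2)
print("spool/pincushion/strip diff",[int(np.percentile(d[y0:y1,x0:x1],98)) for x0,y0,x1,y1 in((242,244,264,270),(425,255,465,288),(163,238,226,272))])
# blade stick-out behind the clamp (scene)
s2=cv2.imread("pics/s2.png");print("blade diff vs home picture",int(np.percentile(cv2.absdiff(s,s2).max(2)[244:257,318:342],98)))
E
```

```text
[ 0.65967377 -0.00416635  0.05849623] [-4.02551043 -0.70275224  7.79929771] [ 1.01934466e-03 -1.48181921e-02  9.99889432e-01 -7.11397054e-04] 0.015517229703795352 17.3
red (array([437.69348847, 171.36698765]), 105.671875)
red (array([185.64323095, 218.97988161]), 45.53125)
yellow (array([453.00759056, 192.31882676]), 125.953125)
yellow (array([186.35063697, 186.61714946]), 96.28125)
spool/pincushion/strip diff [52, 10, 51]
blade diff vs home picture 4
```

```bash
python3 - <<'E'
from m import *
t0=cv2.imread("pics/top0.png");t=cam("top");s0=cv2.imread("pics/scene0.png");s=cam("scene")
for a,b,r in((t0,t,(370,140,400,166)),(s0,s,(240,242,268,272)),(t0,t,(400,145,470,190))):
    print(seg(a,r,0,25,90,30)[1:],seg(b,r,0,25,90,30)[1:])
E
```

```text
(array([383.33007855, 153.55905323]), 215.328125) (array([383.20847328, 153.53312986]), 207.015625)
(array([252.23727806, 256.12332224]), 295.6875) (array([252.05429649, 256.65743257]), 268.796875)
(array([433.76251162, 167.02791405]), 941.15625) (array([433.83527821, 167.07889156]), 937.625)
```

The spool and strip haven't moved; the difference was only shadow.

```bash
python3 -c "
from rig import ctrl
print(ctrl.job_done())"
```

```text
the job is handed in; nothing more can be done
None
```

The scraper is home in the clamp slot, and the blue spanner fits the nut and is held upright and pushed fully down over it; the red and yellow spanners, pincushion and spool were left where they stood, and the job is handed in at about 17 s.

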